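Turn the hexagonal tower model red side up on the gluing board

TASK

The wooden hexagonal tower model has to be ready for its facade strip: roll it over until the flat with the red stripe faces straight up, lying on the green gluing board between the two white lane lines, and then, red side up, push it along the board until either end sits squarely home against the aluminium end stop. Lay it down rather than dropping it, let go, and leave the pen cup, the little tree, the glue bottle and the white foam model where they are.

Things in the scene. Friction and masses are not known exactly. Their poses are not given: they have to be found in the camera images.
- tower: Loose solid wooden hexagonal prism, 150 mm long, 50 across flats, 57.7 across corners, 0.15 to 0.3 kg, lying on a flat. Origin at the centre of the solid. x: long axis; z: outward normal of the flat with the red stripe, 120 degrees from up at the start. The other flats have dark window dashes; a red bar on each end face points to the red flat.
- mark (a point): Centre of the flat with the red stripe (18 mm wide, full length), 25 mm from the tower's axis. As the tower lies, its four side flats lean 30 degrees from the vertical, so fingers pinching two opposite side flats squarely are tilted 30 degrees about the long axis, the lower one kept clear of the surface.
- end_a (a point): Centre of the tower's end face at body +x, 75 mm from its centre.
- end_b (a point): Centre of the tower's end face at body -x, 75 mm from its centre.
- jig: Fixed green gluing board, 250 x 120 mm, 6 mm thick, with white lane lines 64 mm apart and parallel to its x. Origin at the centre of its underside, on the table; x is the lane, towards the end stop; z up. The centre line of the lane is y = 0.
- stop: Fixed aluminium end stop: a bar 100 mm across the lane, 18 thick, 40 high above the board. Its face that the tower meets is at x = +105 mm of the board, square to the lane, facing board -x; origin at the centre of that face's lower edge, at the height of the board's top.
- tree: Bystander: small model tree in a wooden pot, 81 mm high, 52 mm wide, loose. Origin at the centre of its underside.
- pencup: Bystander: dark metal pen cup with pens, 72 mm diameter, 140 mm high with the pens, loose. Origin at the centre of its underside.
- glue: Bystander: white glue bottle with orange cap, 48 mm diameter, 120 mm high, loose. Origin at the centre of its underside.
- massing: Bystander: white foam building model, 70 x 90 mm, 90 mm high, loose. Origin at the centre of its underside.
Mind the look-alikes: they are no part of the job. Leave any pink look-alike of the tower alone.

How it is judged:
By the outcome, as a careful person would: the job done as asked, in the order asked, and still so for the second after the job is handed in, with the robot touching nothing.
It also fails if it takes over 72 s, if anything falls off the work surface, if the arm or the gripper's body presses on something with over 40 N, if the wrist force passes 120 N, or if a joint passes its speed limit or range.

ROBOT

A 6-joint arm with a two-finger parallel gripper is mounted at the origin on the work surface. World frame = base frame: x ahead of the robot, y to its left, z up, the work surface at z = 0. Lengths are in m, angles in degrees, forces in N, time in s.
With the tool pointing down it reaches from about 0.3 to 0.75 m from the base axis. Payload 8.5 kg.
Tool frame: the origin (TCP) lies on the centre line of the jaws, within the pads' length; the fingertips stand 19 mm ahead of it and the grasp point (between the pads) is the TCP; z points along the fingers, x is the direction in which the jaws open and shut, and the axes are right-handed (so a half turn about z gives the same grasp; the last joint's range is limited). The gripper opens to 85 mm and grips with 20 to 120 N. Pads are 22 mm wide; open, the fingers measure 114 mm over their backs; the gripper's body (76 mm by 85 mm) begins 54 mm behind the grasp point. The pads swing forward as they close: fully open they stand 13 mm farther back than shut.
Start: joints at [55.159, 21.807, 74.336, -0, 83.858, -12.336], TCP at [0.211, 0.508, 0.21] pointing down, gripper open.
Joint ranges: [-178.18, 178.18], [-50.72, 133.34], [12.68, 142.11], [-81.47, 261.47], [9.98, 163.14], [-165.26, 165.26]. Speed limits (degrees/s): [136.94, 136.94, 180, 180, 180, 180].

INTERFACE

Orientations are given as a 3x3 rotation matrix whose columns are the frame's x, y, z axes.
In Python, from rig import env, cams, order gives the robot as it stands.
- The arm moves only by the tool step_arm, never from a script. Its argument "steps" is a list of rows, each an object with "xyz": the shift along the tool's x, y, z normalised to -1 to 1, where 1 is 0.04 m, a list of three; "turn": the turn, a rotation vector about the tool's x, y, z normalised to -1 to 1, where 1 is 0.08 rad, a list of three; "gripper": the gripper command: -1 is shut, 1 is fully open, values between are in proportion. A call has 1 to 20 rows; each row shifts and turns the commanded pose from where the row before left it, along the tool's axes as they then stand; what a row does not reach is not made up. A row lasts 1/12 s, in which the tool goes at most 41.7 mm and 7.16 degrees, less where a joint would pass 70% of its speed; a pose out of reach is approached as far as the arm can. A call with a number of a shift or a turn outside -1 to 1 is refused whole. A call with a gripper value outside its range is refused whole. The fingers move at their own pace and stop on an object; "squeeze" is the grip in N (left out, the last holds). Time passes only in rows, so rows that do not move let the fingers close. It gives the time, the measured TCP pose, the force and the opening at its end, in the units of the state.
- env.observe(): the state, without advancing time (a new reading comes with each control period).
- cams.get_image(name): name is "scene" or "top" or "wrist"; returns (picture, depth): 384x512x3 uint8, red, green, blue; 384x512 float32, m along the optical axis (not along the pixel's ray), 0 where there is no reading.
- cams.camera_info(name): a dict with "fx", "fy", "cx", "cy" (pixels), "extrinsics" (4x4, takes a point from camera to world coordinates). Camera axes: x right, y down, z forward; pixel columns grow to the right and rows downward; lengths in m; the calibration is good to about 2 mm. The wrist camera is an equidistant fisheye: a pixel r from the principal point sees the ray r / f radians off the axis. A picture is of the moment at which its call begins: read the wrist's pose just before it. camera_info takes no time and is no camera call; for the wrist camera it gives the pose at the moment of the call.
- order.close_job(): hands the job in, once; it reports no verdict.
The state is a dict: "time_s": time; "q": joint angles; "qvel": joint speeds; "joint_efforts": joint torques, N m; "position": TCP position; "tool_rot": TCP orientation; "ft_force": force on the tool from outside, world axes, zero at the start; "wrist_torque": the same for the moment, N m; "grip_width": finger opening in m.
Only numpy, scipy, OpenCV 4.12 (cv2) and the standard library are available. Lean on these libraries where they do the work, as an engineer would, in place of code of your own. Each camera call takes 0.05 s, during which the arm holds its last target. There are 200 camera calls.

## Working session

There is one attempt and no reset: what is moved stays moved. The work goes in short steps, Python scripts to look and compute and a tool call to move; the robot and the scene stay as the last step left them, time stands still between calls to the robot, and variables do not carry over. Pictures are saved under pics/ and viewed, about 8 in all and at most 12, crops included, and the job is handed in when it is done.

Besides the shell and the picture viewer there is one more tool, called after "Request:" by a JSON object that holds its "method" and its "body". step_arm: Moves the arm, as the interface text tells. Scaled input: -1 to 1 covers 0.04 m each way for a shift and 0.08 rad each way for a turn. Its arguments: {"type":"object","properties":{"steps":{"type":"array"},"squeeze":{"type":"number"}},"required":["steps"]}

```bash
mkdir -p pics; ls; cat > h.py <<'E'
from rig import env, cams, order
import numpy as np, cv2
def grab(n,tag=None):
    ci=cams.camera_info(n); im,d=cams.get_image(n)
    if tag: cv2.imwrite(f'pics/{tag}.png',im[:,:,::-1])
    return im,d,ci
def cloud(d,ci):
    v,u=np.mgrid[:d.shape[0],:d.shape[1]]
    p=np.stack([(u-ci['cx'])/ci['fx']*d,(v-ci['cy'])/ci['fy']*d,d],-1)
    T=np.array(ci['extrinsics']); return p@T[:3,:3].T+T[:3,3]
E
python3 - <<'E'
from h import *
s=env.observe(); print(s)
a,d,c=grab('top'); b,d2,c2=grab('scene')
cv2.imwrite('pics/a.png',np.vstack([a])[:,:,::-1]); cv2.imwrite('pics/b.png',b[:,:,::-1])
np.savez('p0.npz',a=a,pa=cloud(d,c),b=b,pb=cloud(d2,c2))
print(c['extrinsics'],c2['extrinsics'])
E
```

```text
pics
{'time_s': 0.0, 'q': array([ 5.51598295e+01,  2.18414381e+01,  7.43863659e+01, -1.57389050e-03,
        8.38588166e+01, -1.23348116e+01]), 'qvel': array([-0.0718425 , -0.004249  ,  0.0927249 ,  0.00855732, -0.04848474,
       -0.00365284]), 'joint_efforts': array([ 7.18338488e-04, -4.48462307e+01, -2.31280982e+01, -1.27184467e-04,
        4.74820670e-03,  1.62826586e-05]), 'position': array([0.21032615, 0.50782927, 0.20969812]), 'tool_rot': array([[ 3.82766484e-01,  9.23844744e-01, -8.41267281e-04],
       [ 9.23843937e-01, -3.82767293e-01, -1.25642351e-03],
       [-1.48274985e-03, -2.96282869e-04, -9.99998857e-01]]), 'ft_force': array([-0.71284727, -0.90173358, -0.55132267]), 'wrist_torque': array([-0.08484567,  0.01754816, -0.03746962]), 'grip_width': 0.08566214540983476}
[[ 6.41133227e-03 -9.78621292e-01  2.05570576e-01  4.11220141e-01]
 [-9.99979428e-01 -6.23383875e-03  1.51107734e-03 -3.65514051e-02]
 [-1.97278642e-04 -2.05576035e-01 -9.78641127e-01  9.95478616e-01]
 [ 0.00000000e+00  0.00000000e+00  0.00000000e+00  1.00000000e+00]] [[-0.29534806  0.5046916  -0.81120646  1.37145083]
 [ 0.95536262  0.16241068 -0.24678944  0.18775304]
 [ 0.00719603 -0.84788511 -0.53013117  0.57725895]
 [ 0.          0.          0.          1.        ]]
```

View pics/a.png

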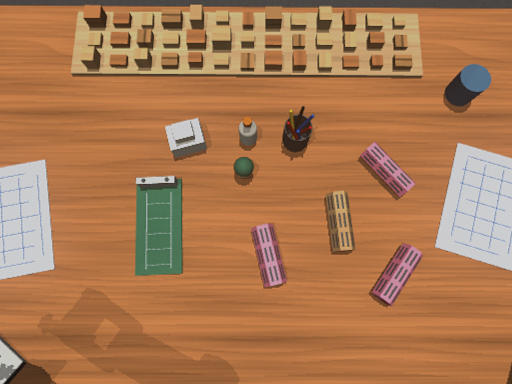

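View pics/b.png

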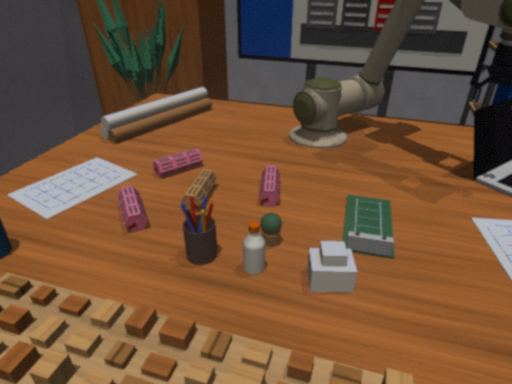

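The top view shows the wooden tower at about (340,222), with pink look-alikes beside it. The board is at (159,226) with its stop at the far end (157,182), and the bystanders are at (185,138), (248,130), (244,167) and (297,135). Next I'll measure these poses.

```bash
cat > meas.py <<'E'
from h import *
z=np.load('p0.npz'); a,P=z['a'],z['pa']
def pca(Q):
    m=cv2.minAreaRect((Q[:,:2]*1000).astype(np.float32)); b=cv2.boxPoints(m)
    return np.round(m[0],1),np.round(m[1],1),m[2],b.round(0).tolist()
def reg(u0,u1,v0,v1,zmin,zmax,extra=None):
    M=np.zeros(a.shape[:2],bool); M[v0:v1,u0:u1]=1
    M&=(P[...,2]>zmin)&(P[...,2]<zmax)
    return M
hsv=cv2.cvtColor(a,cv2.COLOR_RGB2HSV)
print('table z',np.median(P[300:330,200:240,2]))
M=reg(318,362,182,262,.043,.06); print('tower top',M.sum(),np.median(P[M][:,2]),pca(P[M]))
M=reg(318,362,182,262,.012,.06); print('tower all',pca(P[M]))
M=reg(120,200,170,285,.002,.012)&(hsv[...,0]>60)&(hsv[...,0]<95)&(hsv[...,1]>80); print('board',M.sum(),np.median(P[M][:,2]),pca(P[M]))
M=reg(120,200,165,200,.038,.055); print('stop top',M.sum(),np.median(P[M][:,2]),pca(P[M]))
for n,r in dict(mass=(160,212,112,162),glue=(236,262,112,150),tree=(230,258,152,184),cup=(278,318,100,156),pinkL=(245,292,218,292),pinkR1=(355,420,138,202),pinkR2=(365,428,238,310)).items():
    M=reg(*r,.015,.2); print(n,P[M][:,2].max().round(3),pca(P[M]))
M=reg(318,362,182,262,.01,.06); R=(M&((hsv[...,0]<5)|(hsv[...,0]>172))&(hsv[...,1]>140)); print('red px top',R.sum(),P[R][:8])
# scene
b=z['b'];PB=z['pb'];hb=cv2.cvtColor(b,cv2.COLOR_RGB2HSV)
sel=(PB[...,2]>.005)&(PB[...,2]<.06)&(np.abs(PB[...,0]-.43)<.12)&(np.abs(PB[...,1]+.2)<.06)
R=sel&((hb[...,0]<5)|(hb[...,0]>172))&(hb[...,1]>150);print('scene red',R.sum(),PB[R][:10].round(3))
cv2.imwrite('pics/c.png',np.hstack([cv2.resize(b[150:250,150:250],None,fx=4,fy=4,interpolation=2),cv2.resize(a[175:275,290:390],None,fx=4,fy=4,interpolation=2)])[:,:,::-1])
E
python3 meas.py
```

```text
table z -8.109684109447457e-05
tower top 876 0.04966795292096193 (array([ 547.9, -245.1]), array([150.1,  39.7]), 5.8413166999816895, [[471.0, -233.0], [475.0, -272.0], [625.0, -257.0], [621.0, -218.0]])
tower all (array([ 547.7, -245.8]), array([150.6,  58.5]), 5.268763065338135, [[470.0, -224.0], [475.0, -282.0], [625.0, -268.0], [620.0, -210.0]])
board 3207 0.005931341551983604 (array([536.9, 224.1]), array([247.1, 118.1]), 2.9466898441314697, [[410.0, 277.0], [417.0, 159.0], [663.0, 171.0], [657.0, 289.0]])
stop top 286 0.04558627711144603 (array([649.4, 230.5]), array([19.5, 98.1]), 2.9801504611968994, [[637.0, 279.0], [642.0, 181.0], [662.0, 182.0], [657.0, 280.0]])
mass 0.094 (array([769.7, 159. ]), array([72.4, 90.1]), 16.171113967895508, [[722.0, 192.0], [747.0, 106.0], [817.0, 126.0], [792.0, 212.0]])
glue 0.123 (array([777.6,  -6.5]), array([39.4, 47.1]), 6.290433406829834, [[755.0, 15.0], [761.0, -32.0], [800.0, -28.0], [795.0, 19.0]])
tree 0.084 (array([682.1,   2.7]), array([48.7, 49. ]), 46.73037338256836, [[648.0, 2.0], [683.0, -32.0], [717.0, 4.0], [681.0, 37.0]])
cup 0.145 (array([ 776.2, -134.2]), array([70.7, 70.1]), 1.3840285539627075, [[740.0, -100.0], [742.0, -170.0], [812.0, -168.0], [811.0, -98.0]])
pinkL 0.056 (array([462. , -61.8]), array([149.9,  57.8]), 13.949061393737793, [[382.0, -52.0], [396.0, -108.0], [542.0, -72.0], [528.0, -16.0]])
pinkR1 0.056 (array([ 687.6, -374.8]), array([149.5,  56.4]), 42.287071228027344, [[613.0, -404.0], [651.0, -446.0], [762.0, -345.0], [724.0, -304.0]])
pinkR2 0.054 (array([ 415.7, -383.8]), array([ 59.1, 150.7]), 54.245914459228516, [[337.0, -364.0], [460.0, -452.0], [494.0, -404.0], [372.0, -316.0]])
red px top 0 []
scene red 0 []
```

View pics/c.png

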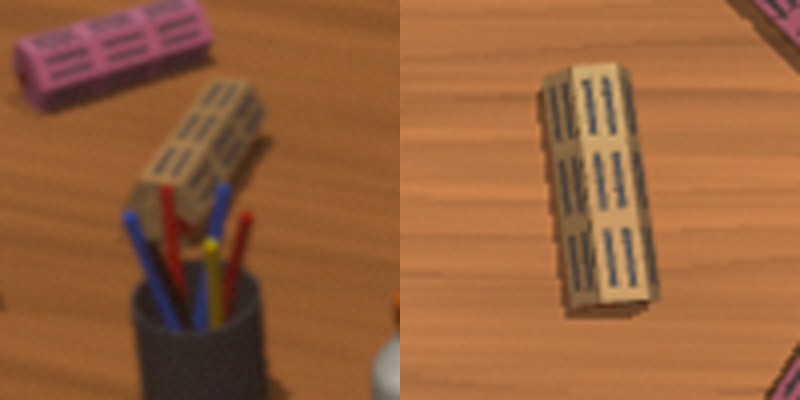

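The axis pose is clear: the tower centre is at (0.548, -0.245) with yaw of about 5.6°. The board is at (0.537, 0.224) with yaw of about 2.95°. A dab of red at crop (185,222) suggests the red flat is on the +y side, but a pen may be causing it, so I'll confirm with the wrist camera.

Request:
{"method": "step_arm", "body": {"steps": [{"xyz": [-0.78, 0.58, 0], "turn": [0, 0, 0], "gripper": 1}, {"xyz": [-0.78, 0.58, 0], "turn": [0, 0, 0], "gripper": 1}, {"xyz": [-0.78, 0.58, 0], "turn": [0, 0, 0], "gripper": 1}, {"xyz": [-0.78, 0.58, 0], "turn": [0, 0, 0], "gripper": 1}, {"xyz": [-0.78, 0.58, 0], "turn": [0, 0, 0], "gripper": 1}, {"xyz": [-0.78, 0.58, 0], "turn": [0, 0, 0], "gripper": 1}, {"xyz": [-0.78, 0.58, 0], "turn": [0, 0, 0], "gripper": 1}, {"xyz": [-0.78, 0.58, 0], "turn": [0, 0, 0], "gripper": 1}, {"xyz": [-0.78, 0.58, 0], "turn": [0, 0, 0], "gripper": 1}, {"xyz": [-0.78, 0.58, 0], "turn": [0, 0, 0], "gripper": 1}, {"xyz": [-0.78, 0.58, 0], "turn": [0, 0, 0], "gripper": 1}, {"xyz": [-0.78, 0.58, 0], "turn": [0, 0, 0], "gripper": 1}, {"xyz": [-0.78, 0.58, 0], "turn": [0, 0, 0], "gripper": 1}, {"xyz": [-0.78, 0.58, 0], "turn": [0, 0, 0], "gripper": 1}, {"xyz": [-0.78, 0.58, 0], "turn": [0, 0, 0], "gripper": 1}, {"xyz": [-0.78, 0.58, 0], "turn": [0, 0, 0], "gripper": 1}, {"xyz": [-0.78, 0.58, 0], "turn": [0, 0, 0], "gripper": 1}, {"xyz": [-0.78, 0.58, 0], "turn": [0, 0, 0], "gripper": 1}, {"xyz": [-0.78, 0.58, 0], "turn": [0, 0, 0], "gripper": 1}, {"xyz": [-0.78, 0.58, 0], "turn": [0, 0, 0], "gripper": 1}]}}

```text
time_s: 1.77
position: [0.4002, -0.248, 0.21]
tool_rot: [[0.383, 0.924, -0.0], [0.924, -0.383, 0.001], [0.0, -0.001, -1.0]]
ft_force: [0.9, 0.1, 0.7]
grip_width: 0.0852
```

Request:
{"method": "step_arm", "body": {"steps": [{"xyz": [0, 0, 0], "turn": [0, 0, -0.77], "gripper": 1}, {"xyz": [0, 0, 0], "turn": [0, 0, -0.77], "gripper": 1}, {"xyz": [0, 0, 0], "turn": [0, 0, -0.77], "gripper": 1}, {"xyz": [0, 0, 0], "turn": [0, 0, -0.77], "gripper": 0.5}, {"xyz": [0, 0, 0], "turn": [0, 0, -0.77], "gripper": 0.5}, {"xyz": [0, 0, 0], "turn": [0, 0, -0.77], "gripper": 0.5}, {"xyz": [0, 0, 0], "turn": [0, 0, -0.77], "gripper": 0.5}, {"xyz": [0, 0, 0], "turn": [0, 0, -0.77], "gripper": 0.5}, {"xyz": [0, 0, 0], "turn": [0, 0, 0], "gripper": 0.5}, {"xyz": [0, 0, 0], "turn": [0, 0, 0], "gripper": 0.5}]}}

```text
time_s: 2.6
position: [0.4002, -0.2459, 0.2102]
tool_rot: [[-0.098, 0.995, -0.0], [0.995, 0.098, 0.0], [0.0, -0.0, -1.0]]
ft_force: [-0.4, -0.3, -0.5]
grip_width: 0.0635
```

```bash
python3 - <<'E'
from h import *
s=env.observe();print(s['position'],s['q'].round(1),s['tool_rot'].round(3),s['grip_width'])
im,d,c=grab('wrist','w1');E=np.array(c['extrinsics']);print(c['fx'],c['cx'],c['cy'],E.round(3))
pics=im
def proj(p):
    q=E[:3,:3].T@(np.array(p)-E[:3,3]);r=np.hypot(q[0],q[1]);t=np.arctan2(r,q[2]);return c['cx']+c['fx']*t*q[0]/r,c['cy']+c['fx']*t*q[1]/r
for p in [(.473,-.253,.025),(.622,-.238,.025)]: print(np.round(proj(p)))
u,v=map(int,proj((.473,-.253,.025)))
u0,v0=max(u-60,0),max(v-60,0)
o=np.zeros((480,640+512,3),np.uint8)
cv2.imwrite('pics/w1c.png',cv2.resize(im[v0:v0+100,u0:u0+120],(600,500),interpolation=2)[:,:,::-1])
E
```

```text
[ 0.40023972 -0.24588874  0.2101514 ] [ -46.    13.8   86.4   -0.    79.9 -141.7] [[-0.098  0.995 -0.   ]
 [ 0.995  0.098  0.   ]
 [ 0.    -0.    -1.   ]] 0.06353623432669207
297.3186396354542 253.47354509332192 189.6013376192618 [[-0.097  0.957  0.273  0.332]
 [ 0.995  0.093  0.027 -0.253]
 [ 0.     0.274 -0.962  0.374]
 [ 0.     0.     0.     1.   ]]
[242. 221.]
[244. 313.]
```

View pics/w1c.png

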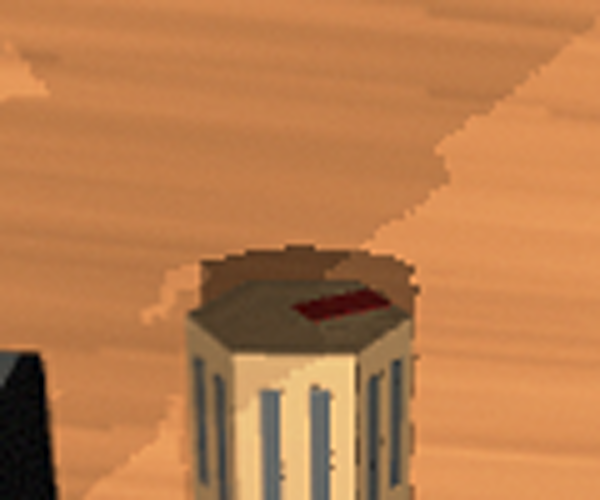

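The red bar on the near end face points right and down, which confirms the red flat is at lower +y. The roll is therefore +120° about the tower axis, done as two 60° rolls with a regrasp. I'll measure the fingertip reach at this opening before tilting in.

```bash
cat >> h.py <<'E'
def wcloud(d,ci):
    v,u=np.mgrid[:d.shape[0],:d.shape[1]]; x=(u-ci['cx'])/ci['fx']; y=(v-ci['cy'])/ci['fy']; r=np.hypot(x,y)+1e-9
    k=np.tan(r)/r; p=np.stack([x*k*d,y*k*d,d],-1); T=np.array(ci['extrinsics']); return p@T[:3,:3].T+T[:3,3]
E
python3 - <<'E'
from h import *
s=env.observe();im,d,c=grab('wrist','w2');P=wcloud(d,c)
Q=(P-s['position'])@s['tool_rot']   # tool coords
m=(d>0)&(abs(Q[...,0])<.09)&(abs(Q[...,1])<.03)&(Q[...,2]<.06)&(Q[...,2]>-.06)
q=Q[m]
for sgn in (-1,1):
    a=q[q[:,0]*sgn>0]; print(sgn,len(a),(np.percentile(a,[0,1,5,50,95,99,100],axis=0)*1000).round(1).tolist())
    b=a[a[:,2]>np.percentile(a[:,2],97)-.003]; print((b.min(0)*1000).round(1),(b.max(0)*1000).round(1))
# tower check
t=(P[...,2]>.044)&(P[...,2]<.058)&(abs(P[...,1]+.245)<.06)&(abs(P[...,0]-.55)<.09)
print(cv2.minAreaRect((P[t][:,:2]*1000).astype(np.float32)),np.median(P[t][:,2]))
E
```

```text
-1 1319 [[-45.9, -11.2, -60.0], [-45.5, -10.8, -59.6], [-44.3, -10.6, -58.3], [-32.3, -6.1, -46.9], [-31.8, 9.3, -31.5], [-31.7, 11.3, -28.9], [-31.5, 12.7, -27.3]]
[-43.2 -10.5 -33.8] [-31.7  11.1 -27.3]
1 1321 [[31.4, -11.3, -60.0], [31.5, -10.8, -59.7], [31.7, -10.5, -58.4], [32.2, -6.1, -47.1], [44.1, 9.4, -31.6], [45.3, 11.1, -28.9], [45.9, 12.3, -27.6]]
[ 31.5 -10.4 -33.3] [ 38.9  12.  -27.6]
((547.0165405273438, -247.82281494140625), (144.80723571777344, 38.79509353637695), 5.790586471557617) 0.050324643028874405
```

View pics/w2.png

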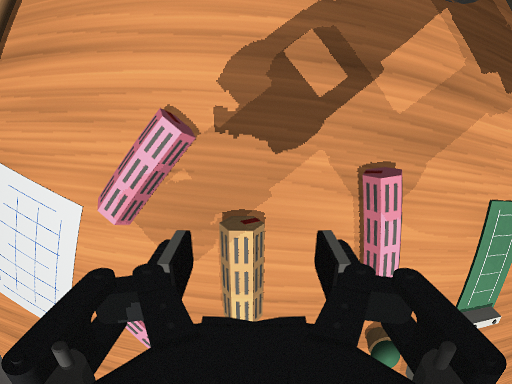

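```bash
python3 - <<'E'
from h import *
s=env.observe();im,d,c=grab('scene','s2');P=cloud(d,c);Q=(P-s['position'])@s['tool_rot']
m=(d>0)&(abs(Q[...,0])<.06)&(abs(Q[...,1])<.05)&(Q[...,2]<.08)&(Q[...,2]>-.12)
q=Q[m]*1000;v,u=np.nonzero(m);print(len(q),q.min(0),q.max(0),u.min(),u.max(),v.min(),v.max())
for lo in range(-120,40,10):
    k=(q[:,2]>=lo)&(q[:,2]<lo+10); print(lo,k.sum(),q[k][:,0].min().round() if k.any() else '',q[k][:,0].max().round() if k.any() else '')
T=np.array(c['extrinsics']);p=T[:3,:3].T@(s['position']-T[:3,3]);print('TCP px',c['cx']+c['fx']*p[0]/p[2],c['cy']+c['fy']*p[1]/p[2])
cu,cv_=int(c['cx']+c['fx']*p[0]/p[2]),int(c['cy']+c['fy']*p[1]/p[2])
o=im.copy();o[cv_,cu]=(255,0,255);cv2.imwrite('pics/s2c.png',cv2.resize(o[max(cv_-70,0):cv_+50,cu-60:cu+60],(600,600),interpolation=0)[:,:,::-1])
E
```

```text
685 [ -59.8431024   -15.1139363  -119.90944073] [ 59.94997696  22.42004553 -27.89946936] 192 234 67 102
-120 120 -60.0 60.0
-110 113 -58.0 60.0
-100 111 -60.0 60.0
-90 91 -59.0 59.0
-80 72 -58.0 58.0
-70 47 -48.0 49.0
-60 45 -45.0 46.0
-50 44 -45.0 47.0
-40 35 -44.0 45.0
-30 7 -39.0 38.0
-20 0  
-10 0  
0 0  
10 0  
20 0  
30 0  
TCP px 216.4631788358178 109.99525487829955
```

View pics/s2c.png

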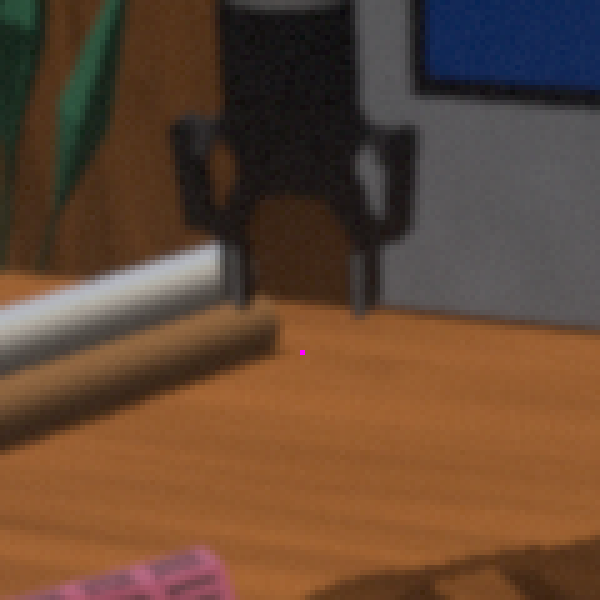

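Both cameras put the fingertips about 28 mm behind the reported TCP, where the description says 19 mm ahead, so the reported position is off by about 46 mm. I'll tilt now and re-measure to see whether the offset follows the tool or the world frame.

Request:
{"method": "step_arm", "body": {"steps": [{"xyz": [0, 0, 0], "turn": [0, -0.727, 0], "gripper": 0.45}, {"xyz": [0, 0, 0], "turn": [0, -0.727, 0], "gripper": 0.45}, {"xyz": [0, 0, 0], "turn": [0, -0.727, 0], "gripper": 0.45}, {"xyz": [0, 0.5, 0], "turn": [0, -0.727, 0], "gripper": 0.45}, {"xyz": [0, 0.5, 0], "turn": [0, -0.727, 0], "gripper": 0.45}, {"xyz": [0, 0.5, 0], "turn": [0, -0.727, 0], "gripper": 0.45}, {"xyz": [0, 0.5, 0], "turn": [0, -0.727, 0], "gripper": 0.45}, {"xyz": [0, 0.5, 0], "turn": [0, -0.727, 0], "gripper": 0.45}, {"xyz": [0, 0.5, 0], "turn": [0, -0.727, 0], "gripper": 0.45}, {"xyz": [0, 0, 0], "turn": [0, 0, 0], "gripper": 0.45}, {"xyz": [0, 0, 0], "turn": [0, 0, 0], "gripper": 0.45}]}}

```text
time_s: 3.67
position: [0.52, -0.2332, 0.2096]
tool_rot: [[-0.088, 0.995, 0.05], [0.862, 0.101, -0.496], [-0.499, -0.001, -0.867]]
ft_force: [0.3, 1.1, 0.3]
grip_width: 0.0619
```

```bash
cat > tip.py <<'E'
from h import *
def tips():
    s=env.observe();im,d,c=grab('wrist');P=wcloud(d,c);Q=(P-s['position'])@s['tool_rot']
    m=(d>0)&(abs(Q[...,0])<.075)&(abs(Q[...,1])<.03)&(Q[...,2]<.03)&(Q[...,2]>-.055); q=Q[m]*1000
    for g in (-1,1):
        a=q[q[:,0]*g>0]; print('finger',g,len(a),'ztip',np.percentile(a[:,2],99.5).round(1),'inner x',np.percentile(abs(a[:,0]),1).round(1),'outer',abs(a[:,0]).max().round(1),'y',np.percentile(a[:,1],[1,99]).round(1))
    return s,im,d,c,P
if __name__=='__main__':
    s,im,d,c,P=tips(); print(s['time_s'],s['position'].round(4),s['q'].round(1),s['grip_width'],s['ft_force'].round(1));print(s['tool_rot'].round(3))
    t=(d>0)&(P[...,2]>.046)&(P[...,2]<.056)&(abs(P[...,1]+.245)<.04)&(abs(P[...,0]-.55)<.09)
    if t.sum()>50: print('tower top',t.sum(),cv2.minAreaRect((P[t][:,:2]*1000).astype(np.float32)))
E
python3 tip.py
```

```text
finger -1 1064 ztip -27.2 inner x 30.9 outer 45.5 y [-10.9  11. ]
finger 1 1066 ztip -27.6 inner x 30.3 outer 44.6 y [-10.9  11.4]
3.6667 [ 0.52   -0.2332  0.2096] [ -23.8   20.2   83.6  -29.    63.6 -109.4] 0.06186775370706735 [0.3 1.1 0.3]
[[-0.088  0.995  0.05 ]
 [ 0.862  0.101 -0.496]
 [-0.499 -0.001 -0.867]]
tower top 3341 ((550.187255859375, -247.14535522460938), (151.15176391601562, 36.40015411376953), 5.022003650665283)
```

The offset is fixed in the tool frame, with the tips at tool z = -27.5 mm. Now I'll line up with the tilt and stop 70 mm short.

Request:
{"method": "step_arm", "body": {"steps": [{"xyz": [0.654, 0.232, 0], "turn": [0, 0, 0], "gripper": 0.45}, {"xyz": [0.654, 0.232, 0], "turn": [0, 0, 0], "gripper": 0.45}, {"xyz": [0.654, 0.232, 0], "turn": [0, 0, 0], "gripper": 0.45}, {"xyz": [0, 0, 0.78], "turn": [0, 0, 0], "gripper": 0.45}, {"xyz": [0, 0, 0.78], "turn": [0, 0, 0], "gripper": 0.45}, {"xyz": [0, 0, 0.78], "turn": [0, 0, 0], "gripper": 0.45}, {"xyz": [0, 0, 0.78], "turn": [0, 0, 0], "gripper": 0.45}, {"xyz": [0, 0, 0], "turn": [0, 0, 0], "gripper": 0.45}, {"xyz": [0, 0, 0], "turn": [0, 0, 0], "gripper": 0.45}]}}

```text
time_s: 4.47
position: [0.5457, -0.2267, 0.0627]
tool_rot: [[-0.085, 0.995, 0.047], [0.863, 0.097, -0.497], [-0.499, -0.002, -0.867]]
ft_force: [0.8, -0.3, 1.1]
grip_width: 0.0619
```

```bash
python3 tip.py; python3 - <<'E'
from h import *
s=env.observe();p,R=s['position'],s['tool_rot'];A=np.array([.549,-.246,.025])
print('axis in tool mm',((A-p)@R*1000).round(1))
im,d,c=grab('wrist','w3');P=wcloud(d,c);Q=(P-p)@R*1000
# tower section near the hand: points in tool frame
m=(d>0)&(P[...,2]>.008)&(abs(Q[...,1])<60)&(abs(Q[...,0])<50)&(Q[...,2]>20)&(Q[...,2]<110)
q=Q[m];print(len(q),q.min(0).round(1),q.max(0).round(1))
for z0 in range(20,110,6):
    k=q[(q[:,2]>=z0)&(q[:,2]<z0+6)]; 
    if len(k)>10: print(z0,len(k),np.percentile(k[:,0],[1,99]).round(1))
E
```

```text
finger -1 4007 ztip 28.5 inner x 0.6 outer 45.1 y [-29.2  29. ]
finger 1 4507 ztip 29.9 inner x 0.1 outer 75.0 y [-29.3  29.2]
4.4667 [ 0.5457 -0.2267  0.0627] [-22.   32.7  90.5 -36.4  48.2 -94.9] 0.06191629744989227 [ 0.8 -0.3  1.1]
[[-0.085  0.995  0.047]
 [ 0.863  0.097 -0.497]
 [-0.499 -0.002 -0.867]]
tower top 8858 ((550.6007690429688, -245.14065551757812), (151.84922790527344, 33.89257049560547), 5.329309463500977)
axis in tool mm [ 2.3  0.4 43.8]
7204 [-24.4 -60.   20. ] [26.5 59.9 31. ]
20 4799 [-18.6  20.9]
26 2405 [-23.9  26.2]
```

The tower sits within 1 mm laterally (tool x −24 to +26.4). I'll go in and close.

Request:
{"method": "step_arm", "body": {"steps": [{"xyz": [0.03, 0, 0.4], "turn": [0, 0, 0], "gripper": 0.45}, {"xyz": [0, 0, 0.4], "turn": [0, 0, 0], "gripper": 0.45}, {"xyz": [0, 0, 0.4], "turn": [0, 0, 0], "gripper": 0.45}, {"xyz": [0, 0, 0.4], "turn": [0, 0, 0], "gripper": 0.45}, {"xyz": [0, 0, 0.18], "turn": [0, 0, 0], "gripper": 0.45}, {"xyz": [0, 0, 0], "turn": [0, 0, 0], "gripper": 0.45}]}}

```text
time_s: 5.07
position: [0.5504, -0.2602, 0.0011]
tool_rot: [[-0.086, 0.995, 0.05], [0.862, 0.099, -0.498], [-0.5, 0.0, -0.866]]
ft_force: [-0.7, -0.4, -1.1]
grip_width: 0.0619
```

Request:
{"method": "step_arm", "body": {"steps": [{"xyz": [0, 0, 0], "turn": [0, 0, 0], "gripper": 0.1}, {"xyz": [0, 0, 0], "turn": [0, 0, 0], "gripper": 0.0}, {"xyz": [0, 0, 0], "turn": [0, 0, 0], "gripper": -0.1}, {"xyz": [0, 0, 0], "turn": [0, 0, 0], "gripper": -0.1}, {"xyz": [0, 0, 0], "turn": [0, 0, 0], "gripper": -0.1}], "squeeze": 50}}

```text
time_s: 5.48
position: [0.5511, -0.2599, 0.0026]
tool_rot: [[-0.086, 0.995, 0.052], [0.861, 0.101, -0.499], [-0.501, 0.002, -0.865]]
ft_force: [-1.2, 0.7, 7.1]
grip_width: 0.0488
```

```bash
python3 - <<'E'
from h import *
s=env.observe();p,R=s['position'],s['tool_rot'];print(p.round(4),s['grip_width'],s['ft_force'].round(1),s['wrist_torque'].round(2))
A=np.array([.549,-.246,.025]);print('axis in tool mm',((A-p)@R*1000).round(1))
im,d,c=grab('wrist','w4');P=wcloud(d,c)
t=(d>0)&(P[...,2]>.046)&(P[...,2]<.056)&(abs(P[...,1]+.245)<.04)&(abs(P[...,0]-.55)<.09)
print(np.median(P[t][:,2]),cv2.minAreaRect((P[t][:,:2]*1000).astype(np.float32)))
E
```

```text
[ 0.5511 -0.2599  0.0026] 0.04880741650068397 [-1.2  0.7  7.1] [-0.22  0.2  -0.07]
axis in tool mm [  0.9  -0.6 -26.5]
0.05042285853122317 ((526.2803955078125, -248.48031616210938), (106.18948364257812, 67.962890625), 24.130321502685547)
```

The tower is gripped at 48.8 mm. Now I'll lift it and roll +60°.

Request:
{"method": "step_arm", "body": {"steps": [{"xyz": [-0.1, 0, -0.17], "turn": [0, 0, 0], "gripper": -0.1}, {"xyz": [-0.2, 0, -0.35], "turn": [0, 0, 0], "gripper": -0.1}, {"xyz": [-0.35, 0, -0.6], "turn": [0, 0, 0], "gripper": -0.1}, {"xyz": [-0.35, 0, -0.6], "turn": [0, 0, 0], "gripper": -0.1}, {"xyz": [-0.35, 0, -0.6], "turn": [0, 0, 0], "gripper": -0.1}, {"xyz": [-0.35, 0, -0.6], "turn": [0, 0, 0], "gripper": -0.1}, {"xyz": [-0.35, 0, -0.6], "turn": [0, 0, 0], "gripper": -0.1}, {"xyz": [-0.1, 0, -0.17], "turn": [0, 0, 0], "gripper": -0.1}, {"xyz": [0, 0, 0], "turn": [0, 0, 0], "gripper": -0.1}], "squeeze": 60}}

```text
time_s: 6.28
position: [0.551, -0.2606, 0.174]
tool_rot: [[-0.085, 0.995, 0.054], [0.861, 0.1, -0.499], [-0.501, 0.004, -0.865]]
ft_force: [-0.2, -0.6, -2.8]
grip_width: 0.0486
```

Request:
{"method": "step_arm", "body": {"steps": [{"xyz": [0, 0, 0], "turn": [0, 0.727, 0], "gripper": -0.1}, {"xyz": [0, 0, 0], "turn": [0, 0.727, 0], "gripper": -0.1}, {"xyz": [0, 0, 0], "turn": [0, 0.727, 0], "gripper": -0.1}, {"xyz": [0, 0, 0], "turn": [0, 0.727, 0], "gripper": -0.1}, {"xyz": [0, 0, 0], "turn": [0, 0.727, 0], "gripper": -0.1}, {"xyz": [0, 0, 0], "turn": [0, 0.727, 0], "gripper": -0.1}, {"xyz": [0, 0, 0], "turn": [0, 0.727, 0], "gripper": -0.1}, {"xyz": [0, 0, 0], "turn": [0, 0.727, 0], "gripper": -0.1}, {"xyz": [0, 0, 0], "turn": [0, 0.727, 0], "gripper": -0.1}, {"xyz": [0, 0, 0], "turn": [0, 0.727, 0], "gripper": -0.1}, {"xyz": [0, 0, 0], "turn": [0, 0.727, 0], "gripper": -0.1}, {"xyz": [0, 0, 0], "turn": [0, 0.727, 0], "gripper": -0.1}, {"xyz": [0, 0, 0], "turn": [0, 0.727, 0], "gripper": -0.1}, {"xyz": [0, 0, 0], "turn": [0, 0.727, 0], "gripper": -0.1}, {"xyz": [0, 0, 0], "turn": [0, 0.727, 0], "gripper": -0.1}, {"xyz": [0, 0, 0], "turn": [0, 0.727, 0], "gripper": -0.1}, {"xyz": [0, 0, 0], "turn": [0, 0.727, 0], "gripper": -0.1}, {"xyz": [0, 0, 0], "turn": [0, 0.727, 0], "gripper": -0.1}, {"xyz": [0, 0, 0], "turn": [0, 0, 0], "gripper": -0.1}]}}

```text
time_s: 7.87
position: [0.5496, -0.2616, 0.168]
tool_rot: [[-0.081, 0.995, -0.053], [0.859, 0.097, 0.502], [0.505, -0.005, -0.863]]
ft_force: [-0.3, 0.3, -3.2]
grip_width: 0.0488
```

```bash
cat > hold.py <<'E'
from h import *
from scipy.optimize import least_squares
# fit hexagonal prism (top-camera view) : report visible top flat normal/axis from points
def look(tag=None):
    s=env.observe();p,R=s['position'],s['tool_rot'];print(s['time_s'],p.round(4),s['q'].round(1),s['grip_width'].round(4),s['ft_force'].round(1));print(R.round(3))
    im,d,c=grab('wrist',tag);P=wcloud(d,c);Q=(P-p)@R*1000
    hs=cv2.cvtColor(im,cv2.COLOR_RGB2HSV)
    wood=(hs[...,2]>70)
    m=(d>0)&wood&(abs(Q[...,1])<95)&(abs(Q[...,0])<24)&(Q[...,2]>-62)&(Q[...,2]<-20)&(abs(Q[...,1])>14)
    q=Q[m];print(len(q),q.min(0).round(1),q.max(0).round(1) if len(q) else '')
    # two upper facets: |x| -> z = zc-28.87+|x-xc|/sqrt3 (+ pitch*y, yaw*y)
    f=lambda a:(a[0]+a[2]*q[:,1]-28.87+abs(q[:,0]-a[1]-a[3]*q[:,1])/np.sqrt(3)-q[:,2])
    r=least_squares(f,[-26,0,0,0],loss='soft_l1');print('fit zc,xc,pitch,yaw(deg)',r.x[:2].round(2),np.degrees(r.x[2:]).round(2),'res',np.median(abs(r.fun)).round(2)); return s,im,r.x,q
if __name__=='__main__':
    look('w5')
E
python3 hold.py
```

```text
Traceback (most recent call last):
  File "hold.py", line 15, in <module>
    look('w5')
    ~~~~^^^^^^
  File "hold.py", line 5, in look
    s=env.observe();p,R=s['position'],s['tool_rot'];print(s['time_s'],p.round(4),s['q'].round(1),s['grip_width'].round(4),s['ft_force'].round(1));print(R.round(3))
                                                                                                 ^^^^^^^^^^^^^^^^^^^^^
AttributeError: 'float' object has no attribute 'round'
```

Holding, with −3 N on the wrist. Next is the transfer over the board.

Request:
{"method": "step_arm", "body": {"steps": [{"xyz": [0.3, 0.02, 0.176], "turn": [0, 0, 0], "gripper": -0.1}, {"xyz": [0.767, 0.045, 0.449], "turn": [0, 0, 0], "gripper": -0.1}, {"xyz": [0.767, 0.045, 0.449], "turn": [0, 0, 0], "gripper": -0.1}, {"xyz": [0.767, 0.045, 0.449], "turn": [0, 0, 0], "gripper": -0.1}, {"xyz": [0.767, 0.045, 0.449], "turn": [0, 0, 0], "gripper": -0.1}, {"xyz": [0.767, 0.045, 0.449], "turn": [0, 0, 0], "gripper": -0.1}, {"xyz": [0.767, 0.045, 0.449], "turn": [0, 0, 0], "gripper": -0.1}, {"xyz": [0.767, 0.045, 0.449], "turn": [0, 0, 0], "gripper": -0.1}, {"xyz": [0.767, 0.045, 0.449], "turn": [0, 0, 0], "gripper": -0.1}, {"xyz": [0.767, 0.045, 0.449], "turn": [0, 0, 0], "gripper": -0.1}, {"xyz": [0.767, 0.045, 0.449], "turn": [0, 0, 0], "gripper": -0.1}, {"xyz": [0.767, 0.045, 0.449], "turn": [0, 0, 0], "gripper": -0.1}, {"xyz": [0.767, 0.045, 0.449], "turn": [0, 0, 0], "gripper": -0.1}, {"xyz": [0.767, 0.045, 0.449], "turn": [0, 0, 0], "gripper": -0.1}, {"xyz": [0.467, 0.02, 0.273], "turn": [0, 0, 0], "gripper": -0.1}, {"xyz": [0, 0, 0], "turn": [-0.287, 0, 0.49], "gripper": -0.1}, {"xyz": [0, 0, 0], "turn": [0, 0, 0], "gripper": -0.1}, {"xyz": [0, 0, 0], "turn": [0, 0, 0], "gripper": -0.1}]}}

```text
time_s: 9.37
position: [0.5248, 0.237, 0.1678]
tool_rot: [[-0.048, 0.998, -0.028], [0.865, 0.056, 0.498], [0.499, -0.001, -0.867]]
ft_force: [0.0, -0.2, -2.5]
grip_width: 0.0486
```

```bash
sed -i "s/s\['grip_width'\].round(4)/s['grip_width']/" hold.py; python3 hold.py
```

```text
9.3667 [0.5248 0.237  0.1678] [  -2.1   25.1   83.1   30.7   76.9 -103.7] 0.04863336065580494 [ 0.  -0.2 -2.5]
[[-0.048  0.998 -0.028]
 [ 0.865  0.056  0.498]
 [ 0.499 -0.001 -0.867]]
17318 [-24.  -74.4 -57.2] [ 24.   35.5 -39.8]
fit zc,xc,pitch,yaw(deg) [-26.33   0.17] [ 0.23 -0.24] res 0.4
```

View pics/w5.png

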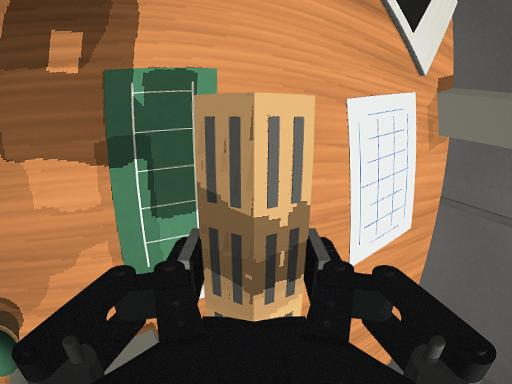

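The tower is held square in the jaws, with window dashes showing on both upper flats. The fit puts it within 0.3° and 0.3 mm. Now I'll lower it onto the board.

Request:
{"method": "step_arm", "body": {"steps": [{"xyz": [-0.2, 0.03, 0.34], "turn": [0, 0, 0], "gripper": -0.1}, {"xyz": [-0.36, 0, 0.62], "turn": [0, 0, 0], "gripper": -0.1}, {"xyz": [-0.36, 0, 0.62], "turn": [0, 0, 0], "gripper": -0.1}, {"xyz": [-0.36, 0, 0.62], "turn": [0, 0, 0], "gripper": -0.1}, {"xyz": [-0.36, 0, 0.62], "turn": [0, 0, 0], "gripper": -0.1}, {"xyz": [-0.16, 0, 0.28], "turn": [0, 0, 0], "gripper": -0.1}, {"xyz": [-0.05, 0, 0.087], "turn": [0, 0, 0], "gripper": -0.1}, {"xyz": [-0.04, 0, 0.07], "turn": [0, 0, 0], "gripper": -0.1}, {"xyz": [-0.02, 0, 0.035], "turn": [0, 0, 0], "gripper": -0.1}, {"xyz": [0, 0, 0], "turn": [0, 0, 0], "gripper": -0.1}]}}

```text
time_s: 10.25
position: [0.5275, 0.2366, 0.0172]
tool_rot: [[-0.048, 0.999, -0.025], [0.865, 0.054, 0.499], [0.5, 0.002, -0.866]]
ft_force: [-0.2, 0.1, -3.4]
grip_width: 0.0485
```

Request:
{"method": "step_arm", "body": {"steps": [{"xyz": [-0.035, 0, 0.06], "turn": [0, 0, 0], "gripper": -0.1}, {"xyz": [-0.035, 0, 0.06], "turn": [0, 0, 0], "gripper": -0.1}, {"xyz": [-0.015, 0, 0.026], "turn": [0, 0, 0], "gripper": -0.1}, {"xyz": [-0.012, 0, 0.02], "turn": [0, 0, 0], "gripper": -0.1}, {"xyz": [0, 0, 0], "turn": [0, 0, 0], "gripper": -0.1}, {"xyz": [0, 0, 0], "turn": [0, 0, 0], "gripper": -0.1}]}}

```text
time_s: 10.75
position: [0.5269, 0.2367, 0.0088]
tool_rot: [[-0.048, 0.999, -0.027], [0.865, 0.055, 0.499], [0.5, 0.001, -0.866]]
ft_force: [-1.9, 0.0, 0.1]
grip_width: 0.0488
```

Contact: the board now carries the weight. I'll release gently and back out.

Request:
{"method": "step_arm", "body": {"steps": [{"xyz": [0, 0, 0], "turn": [0, 0, 0], "gripper": 0.25}, {"xyz": [0, 0, 0], "turn": [0, 0, 0], "gripper": 0.25}, {"xyz": [0, 0, -0.05], "turn": [0, 0, 0], "gripper": 0.4}, {"xyz": [0, 0, -0.1], "turn": [0, 0, 0], "gripper": 0.45}, {"xyz": [0, 0, -0.3], "turn": [0, 0, 0], "gripper": 0.45}, {"xyz": [0, 0, -0.8], "turn": [0, 0, 0], "gripper": 0.45}, {"xyz": [0, 0, -0.8], "turn": [0, 0, 0], "gripper": 0.45}, {"xyz": [0, 0, -0.8], "turn": [0, 0, 0], "gripper": 0.45}, {"xyz": [0, 0, -0.8], "turn": [0, 0, 0], "gripper": 0.45}, {"xyz": [0, 0, 0], "turn": [0, 0, 0], "gripper": 0.45}]}}

```text
time_s: 11.58
position: [0.5335, 0.1609, 0.1406]
tool_rot: [[-0.05, 0.999, -0.017], [0.866, 0.052, 0.497], [0.498, 0.01, -0.867]]
ft_force: [1.1, -1.0, 0.3]
grip_width: 0.0618
```

```bash
cat > top.py <<'E'
from h import *
s=env.observe();p,R=s['position'],s['tool_rot'];print(s['time_s'],p.round(4),s['q'].round(1),s['grip_width'],s['ft_force'].round(1));print(R.round(3))
def rect(P,d,c,zl=.05,zh=.062):
    t=(d>0)&(P[...,2]>zl)&(P[...,2]<zh)&(abs(P[...,1]-.225)<.05)&(P[...,0]<.645)&(P[...,0]>.40)
    return t.sum(),np.median(P[t][:,2]).round(4),cv2.minAreaRect((P[t][:,:2]*1000).astype(np.float32))
im,d,c=grab('wrist','wt');P=wcloud(d,c);print('wrist',rect(P,d,c))
im,d,c=grab('top','tt');P=cloud(d,c);print('top',rect(P,d,c))
E
python3 top.py
```

```text
11.5833 [0.5335 0.1609 0.1406] [ -10.2   26.6   85.7   30.    76.6 -112.8] 0.06176725587916544 [ 1.1 -1.   0.3]
[[-0.05   0.999 -0.017]
 [ 0.866  0.052  0.497]
 [ 0.498  0.01  -0.867]]
wrist (np.int64(5144), np.float64(0.0563), ((528.278076171875, 222.0891571044922), (150.13742065429688, 37.796775817871094), 3.5416102409362793))
top (np.int64(680), np.float64(0.0557), ((526.3296508789062, 224.12301635742188), (147.9952850341797, 37.9732666015625), 2.151611089706421))
```

Request:
{"method": "step_arm", "body": {"steps": [{"xyz": [0, 0, 0], "turn": [0, -0.727, 0], "gripper": 0.45}, {"xyz": [0, 0, 0], "turn": [0, -0.727, 0], "gripper": 0.45}, {"xyz": [0, 0, 0], "turn": [0, -0.727, 0], "gripper": 0.45}, {"xyz": [0, 0, 0], "turn": [0, -0.727, 0], "gripper": 0.45}, {"xyz": [0, 0, 0], "turn": [0, -0.727, 0], "gripper": 0.45}, {"xyz": [0, 0, 0], "turn": [0, -0.727, 0], "gripper": 0.45}, {"xyz": [0, 0, 0], "turn": [0, -0.727, 0], "gripper": 0.45}, {"xyz": [0, 0, 0], "turn": [0, -0.727, 0], "gripper": 0.45}, {"xyz": [0, 0, 0], "turn": [0, -0.727, 0], "gripper": 0.45}, {"xyz": [0, 0, 0], "turn": [0, -0.727, 0], "gripper": 0.45}, {"xyz": [0, 0, 0], "turn": [0, -0.727, 0], "gripper": 0.45}, {"xyz": [0, 0, 0], "turn": [0, -0.727, 0], "gripper": 0.45}, {"xyz": [0, 0, 0], "turn": [0, -0.727, 0], "gripper": 0.45}, {"xyz": [0, 0, 0], "turn": [0, -0.727, 0], "gripper": 0.45}, {"xyz": [0, 0, 0], "turn": [0, -0.727, 0], "gripper": 0.45}, {"xyz": [0, 0, 0], "turn": [0, -0.727, 0], "gripper": 0.45}, {"xyz": [0, 0, 0], "turn": [0, -0.727, 0], "gripper": 0.45}, {"xyz": [0, 0, 0], "turn": [0, -0.727, 0], "gripper": 0.45}, {"xyz": [0, 0, 0], "turn": [0, 0, 0], "gripper": 0.45}, {"xyz": [0, 0, 0], "turn": [0, 0, 0], "gripper": 0.45}]}}

```text
time_s: 13.35
position: [0.5301, 0.1645, 0.1337]
tool_rot: [[-0.05, 0.998, 0.026], [0.865, 0.056, -0.498], [-0.499, -0.002, -0.867]]
ft_force: [1.4, -0.1, 0.6]
grip_width: 0.0618
```

Request:
{"method": "step_arm", "body": {"steps": [{"xyz": [0.68, -0.02, 0.095], "turn": [0, 0, 0], "gripper": 0.45}, {"xyz": [0.68, -0.02, 0.095], "turn": [0, 0, 0], "gripper": 0.45}, {"xyz": [0.68, -0.02, 0.095], "turn": [0, 0, 0], "gripper": 0.45}, {"xyz": [0.68, -0.02, 0.095], "turn": [0, 0, 0], "gripper": 0.45}, {"xyz": [0, 0, 0], "turn": [0, 0, 0], "gripper": 0.45}, {"xyz": [0, 0, 0], "turn": [0, 0, 0], "gripper": 0.45}]}}

```text
time_s: 13.85
position: [0.5225, 0.2501, 0.0667]
tool_rot: [[-0.049, 0.998, 0.026], [0.865, 0.055, -0.499], [-0.5, -0.002, -0.866]]
ft_force: [-0.4, -0.5, 0.3]
grip_width: 0.0616
```

```bash
python3 top.py; cat > fit.py <<'E'
from h import *
from scipy.optimize import least_squares
s=env.observe();p,R=s['position'],s['tool_rot'];im,d,c=grab('wrist','wf');P=wcloud(d,c);Q=(P-p)@R*1000
m=(d>0)&(P[...,2]>.012)&(abs(Q[...,1])<60)&(abs(Q[...,0])<24)&(Q[...,2]>0)&(Q[...,2]<80); q=Q[m]
f=lambda a:(a[0]+a[2]*q[:,1]-28.87+abs(q[:,0]-a[1]-a[3]*q[:,1])/np.sqrt(3)-q[:,2])
r=least_squares(f,[45,0,0,0],loss='soft_l1');print(len(q),'zc,xc',r.x[:2].round(2),'pitch,yaw',np.degrees(r.x[2:]).round(2),'res',np.median(abs(r.fun)).round(2))
A=p+R@[r.x[1]/1000,0,r.x[0]/1000];print('axis pt under hand',A.round(4))
E
python3 fit.py
```

```text
13.85 [0.5225 0.2501 0.0667] [ 26.6  40.7  71.8 -27.6  81.5 -59.1] 0.06162191396961512 [-0.4 -0.5  0.3]
[[-0.049  0.998  0.026]
 [ 0.865  0.055 -0.499]
 [-0.5   -0.002 -0.866]]
wrist (np.int64(9250), np.float64(0.0564), ((527.8641357421875, 225.82566833496094), (150.3584747314453, 35.55088806152344), 3.0955862998962402))
top (np.int64(865), np.float64(0.0556), ((526.345947265625, 222.7460479736328), (148.48284912109375, 39.23884963989258), 2.5595896244049072))
10661 zc,xc [44.63 -4.08] pitch,yaw [0.   0.05] res 0.44
axis pt under hand [0.5248 0.2235 0.0316]
```

Request:
{"method": "step_arm", "body": {"steps": [{"xyz": [-0.1, 0.06, 0], "turn": [0, 0, 0], "gripper": 0.45}, {"xyz": [0, 0, 0.4], "turn": [0, 0, 0], "gripper": 0.45}, {"xyz": [0, 0, 0.4], "turn": [0, 0, 0], "gripper": 0.45}, {"xyz": [0, 0, 0.4], "turn": [0, 0, 0], "gripper": 0.45}, {"xyz": [0, 0, 0.4], "turn": [0, 0, 0], "gripper": 0.45}, {"xyz": [0, 0, 0.15], "turn": [0, 0, 0], "gripper": 0.45}, {"xyz": [0, 0, 0], "turn": [0, 0, 0], "gripper": 0.3}, {"xyz": [0, 0, 0], "turn": [0, 0, 0], "gripper": 0.2}, {"xyz": [0, 0, 0], "turn": [0, 0, 0], "gripper": 0.1}, {"xyz": [0, 0, 0], "turn": [0, 0, 0], "gripper": -0.1}, {"xyz": [0, 0, 0], "turn": [0, 0, 0], "gripper": -0.1}, {"xyz": [0, 0, 0], "turn": [0, 0, 0], "gripper": -0.1}, {"xyz": [0, 0, 0], "turn": [0, 0, 0], "gripper": -0.1}], "squeeze": 60}}

```text
time_s: 15.08
position: [0.5281, 0.2119, 0.0104]
tool_rot: [[-0.046, 0.998, 0.03], [0.865, 0.055, -0.499], [-0.5, 0.003, -0.866]]
ft_force: [-1.6, -1.7, 7.3]
grip_width: 0.0484
```

Request:
{"method": "step_arm", "body": {"steps": [{"xyz": [-0.05, 0, -0.085], "turn": [0, 0, 0], "gripper": -0.1}, {"xyz": [-0.2, 0, -0.35], "turn": [0, 0, 0], "gripper": -0.1}, {"xyz": [-0.35, 0, -0.6], "turn": [0, 0, 0], "gripper": -0.1}, {"xyz": [-0.35, 0, -0.6], "turn": [0, 0, 0], "gripper": -0.1}, {"xyz": [-0.35, 0, -0.6], "turn": [0, 0, 0], "gripper": -0.1}, {"xyz": [-0.2, 0, -0.35], "turn": [0, 0, 0], "gripper": -0.1}, {"xyz": [0, 0, 0], "turn": [0, 0, 0], "gripper": -0.1}]}}

```text
time_s: 15.67
position: [0.5286, 0.2126, 0.1322]
tool_rot: [[-0.044, 0.998, 0.034], [0.866, 0.055, -0.496], [-0.497, 0.007, -0.868]]
ft_force: [0.2, 0.2, -1.7]
grip_width: 0.0488
```

```bash
python3 hold.py
```

```text
15.6667 [0.5286 0.2126 0.1322] [ 23.2  34.9  71.3 -28.1  85.2 -64.6] 0.048784630513963624 [ 0.2  0.2 -1.7]
[[-0.044  0.998  0.034]
 [ 0.866  0.055 -0.496]
 [-0.497  0.007 -0.868]]
18241 [-24.  -74.9 -54.4] [ 24.   36.9 -37.6]
fit zc,xc,pitch,yaw(deg) [-24.31   0.09] [0.05 0.12] res 0.42
```

Request:
{"method": "step_arm", "body": {"steps": [{"xyz": [0, 0, 0], "turn": [0, 0.727, 0], "gripper": -0.1}, {"xyz": [0, 0, 0], "turn": [0, 0.727, 0], "gripper": -0.1}, {"xyz": [0, 0, 0], "turn": [0, 0.727, 0], "gripper": -0.1}, {"xyz": [0, 0, 0], "turn": [0, 0.727, 0], "gripper": -0.1}, {"xyz": [0, 0, 0], "turn": [0, 0.727, 0], "gripper": -0.1}, {"xyz": [0, 0, 0], "turn": [0, 0.727, 0], "gripper": -0.1}, {"xyz": [0, 0, 0], "turn": [0, 0.727, 0], "gripper": -0.1}, {"xyz": [0, 0, 0], "turn": [0, 0.727, 0], "gripper": -0.1}, {"xyz": [0, 0, 0], "turn": [0, 0.727, 0], "gripper": -0.1}, {"xyz": [0, 0, 0], "turn": [0, 0.727, 0], "gripper": -0.1}, {"xyz": [0, 0, 0], "turn": [0, 0.727, 0], "gripper": -0.1}, {"xyz": [0, 0, 0], "turn": [0, 0.727, 0], "gripper": -0.1}, {"xyz": [0, 0, 0], "turn": [0, 0.727, 0], "gripper": -0.1}, {"xyz": [0, 0, 0], "turn": [0, 0.727, 0], "gripper": -0.1}, {"xyz": [0, 0, 0], "turn": [0, 0.727, 0], "gripper": -0.1}, {"xyz": [0, 0, 0], "turn": [0, 0.727, 0], "gripper": -0.1}, {"xyz": [0, 0, 0], "turn": [0, 0.727, 0], "gripper": -0.1}, {"xyz": [0, 0, 0], "turn": [0, 0.727, 0], "gripper": -0.1}, {"xyz": [0, 0, 0], "turn": [0, 0, 0], "gripper": -0.1}, {"xyz": [0, 0, 0], "turn": [0, 0, 0], "gripper": -0.1}]}}

```text
time_s: 17.38
position: [0.5269, 0.211, 0.1269]
tool_rot: [[-0.044, 0.999, -0.029], [0.866, 0.053, 0.498], [0.499, -0.003, -0.867]]
ft_force: [-0.4, 0.4, -2.5]
grip_width: 0.0486
```

```bash
cat >> hold.py <<'E'
    s=env.observe();p,R=s['position'],s['tool_rot']
    A=np.array([.527,.2236,.031]); a=np.radians(2.95)
    n=np.array([-np.sin(a),np.cos(a),0]);u=np.array([np.cos(a),np.sin(a),0]);zz=np.array([0,0,1.])
    y=u; z=.5*n-.8660254*zz; x=np.cross(y,z); D=np.stack([x,y,z],1)
    from scipy.spatial.transform import Rotation as Ro
    print('turn units',(Ro.from_matrix(R.T@D).as_rotvec()/.08).round(3))
    tgt=A-D@np.array([0,0,-.0243]); print('tgt',tgt.round(4)); up=tgt+[0,0,.09]
    print('shift to 90mm above (cur tool frame, units)',((up-p)@R/.04).round(3),' then down in target frame per 10 mm',(np.array([0,0,-.01])@D/.04).round(4))
E
python3 hold.py
```

```text
17.3833 [0.5269 0.211  0.1269] [  -4.9   27.6   86.5   31.    73.1 -109. ] 0.04856036326665216 [-0.4  0.4 -2.5]
[[-0.044  0.999 -0.029]
 [ 0.866  0.053  0.498]
 [ 0.499 -0.003 -0.867]]
17957 [-24.  -74.8 -54.5] [ 24.   37.3 -37.7]
fit zc,xc,pitch,yaw(deg) [-24.35   0.43] [0.01 0.14] res 0.41
turn units [-0.035  0.023  0.016]
tgt [0.5264 0.2357 0.01  ]
shift to 90mm above (cur tool frame, units) [0.183 0.017 0.898]  then down in target frame per 10 mm [-0.125   0.      0.2165]
```

Request:
{"method": "step_arm", "body": {"steps": [{"xyz": [0.09, 0.01, 0.45], "turn": [0, 0, 0], "gripper": -0.1}, {"xyz": [0.09, 0.01, 0.45], "turn": [-0.035, 0.023, 0.016], "gripper": -0.1}, {"xyz": [-0.275, 0, 0.476], "turn": [0, 0, 0], "gripper": -0.1}, {"xyz": [-0.275, 0, 0.476], "turn": [0, 0, 0], "gripper": -0.1}, {"xyz": [-0.275, 0, 0.476], "turn": [0, 0, 0], "gripper": -0.1}, {"xyz": [-0.125, 0, 0.216], "turn": [0, 0, 0], "gripper": -0.1}, {"xyz": [-0.05, 0, 0.087], "turn": [0, 0, 0], "gripper": -0.1}, {"xyz": [-0.05, 0, 0.087], "turn": [0, 0, 0], "gripper": -0.1}, {"xyz": [0, 0, 0], "turn": [0, 0, 0], "gripper": -0.1}, {"xyz": [0, 0, 0], "turn": [0, 0, 0], "gripper": -0.1}]}}

```text
time_s: 18.27
position: [0.5275, 0.236, 0.0176]
tool_rot: [[-0.047, 0.999, -0.023], [0.864, 0.052, 0.501], [0.501, 0.004, -0.865]]
ft_force: [-1.2, 0.3, -1.7]
grip_width: 0.0484
```

```bash
python3 - <<'E'
from h import *
s=env.observe();print(s['position'].round(4),s['ft_force'].round(1));t=np.array([.5264,.2357,.010]);print(((t-s['position'])@s['tool_rot']/.04).round(3)); print(s['tool_rot'].round(4))
E
```

```text
[0.5275 0.236  0.0176] [-1.2  0.3 -1.7]
[-0.101 -0.028  0.162]
[[-0.0469  0.9986 -0.0231]
 [ 0.864   0.0521  0.5008]
 [ 0.5013  0.0035 -0.8653]]
```

Request:
{"method": "step_arm", "body": {"steps": [{"xyz": [-0.05, -0.02, 0.08], "turn": [0, 0, 0], "gripper": -0.1}, {"xyz": [-0.025, 0, 0.043], "turn": [0, 0, 0], "gripper": -0.1}, {"xyz": [-0.014, 0, 0.024], "turn": [0, 0, 0], "gripper": -0.1}, {"xyz": [-0.006, 0, 0.01], "turn": [0, 0, 0], "gripper": -0.1}, {"xyz": [0, 0, 0], "turn": [0, 0, 0], "gripper": -0.1}, {"xyz": [0, 0, 0], "turn": [0, 0, 0], "gripper": -0.1}]}}

```text
time_s: 18.77
position: [0.5263, 0.2357, 0.0105]
tool_rot: [[-0.046, 0.999, -0.024], [0.864, 0.052, 0.502], [0.502, 0.003, -0.865]]
ft_force: [-3.1, -2.2, 6.4]
grip_width: 0.0487
```

Firm contact, so I'll release and back out.

Request:
{"method": "step_arm", "body": {"steps": [{"xyz": [0.006, 0, -0.01], "turn": [0, 0, 0], "gripper": -0.1}, {"xyz": [0, 0, 0], "turn": [0, 0, 0], "gripper": 0.25}, {"xyz": [0, 0, 0], "turn": [0, 0, 0], "gripper": 0.25}, {"xyz": [0, 0, -0.05], "turn": [0, 0, 0], "gripper": 0.4}, {"xyz": [0, 0, -0.1], "turn": [0, 0, 0], "gripper": 0.45}, {"xyz": [0, 0, -0.3], "turn": [0, 0, 0], "gripper": 0.45}, {"xyz": [0, 0, -0.8], "turn": [0, 0, 0], "gripper": 0.45}, {"xyz": [0, 0, -0.8], "turn": [0, 0, 0], "gripper": 0.45}, {"xyz": [0, 0, -0.8], "turn": [0, 0, 0], "gripper": 0.45}, {"xyz": [0, 0, -0.8], "turn": [0, 0, 0], "gripper": 0.2}, {"xyz": [0, 0, 0], "turn": [0, 0, 0], "gripper": -0.5}, {"xyz": [0, 0, 0], "turn": [0, 0, 0], "gripper": -0.5}]}}

```text
time_s: 19.77
position: [0.5305, 0.1615, 0.138]
tool_rot: [[-0.046, 0.999, -0.02], [0.864, 0.05, 0.5], [0.501, 0.006, -0.866]]
ft_force: [0.6, -0.3, -1.5]
grip_width: 0.028
```

```bash
python3 top.py; python3 - <<'E'
import cv2,numpy as np
a=cv2.imread('pics/wt.png');b=cv2.imread('pics/tt.png')
cv2.imwrite('pics/v.png',np.hstack([cv2.resize(a,(450,338)),cv2.resize(b[160:290,100:230],(338,338),interpolation=2)]))
E
```

```text
19.7667 [0.5305 0.1615 0.138 ] [ -10.3   26.6   86.3   30.2   76.4 -112.9] 0.028035640355319063 [ 0.6 -0.3 -1.5]
[[-0.046  0.999 -0.02 ]
 [ 0.864  0.05   0.5  ]
 [ 0.501  0.006 -0.866]]
wrist (np.int64(5191), np.float64(0.0565), ((528.2703247070312, 221.2032928466797), (150.5460205078125, 35.61550521850586), 3.606891393661499))
top (np.int64(772), np.float64(0.0558), ((549.8411254882812, 226.95152282714844), (198.0576629638672, 48.369022369384766), 7.604376792907715))
```

View pics/v.png

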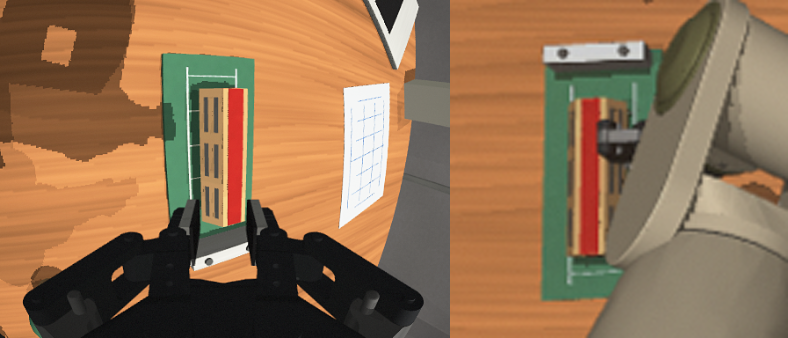

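The red flat is up and the tower lies in the lane, clear of the stop. I'll bring the tool vertical with closed fingers behind the rear end and measure the lane.

Request:
{"method": "step_arm", "body": {"steps": [{"xyz": [0, 0, 0], "turn": [0, -0.727, 0], "gripper": -1}, {"xyz": [0, 0, 0], "turn": [0, -0.727, 0], "gripper": -1}, {"xyz": [0, 0, 0], "turn": [0, -0.727, 0], "gripper": -1}, {"xyz": [0, 0, 0], "turn": [0, -0.727, 0], "gripper": -1}, {"xyz": [0, 0, 0], "turn": [0, -0.727, 0], "gripper": -1}, {"xyz": [0, 0, 0], "turn": [0, -0.727, 0], "gripper": -1}, {"xyz": [0, 0, 0], "turn": [0, -0.727, 0], "gripper": -1}, {"xyz": [0, 0, 0], "turn": [0, -0.727, 0], "gripper": -1}, {"xyz": [0, 0, 0], "turn": [0, -0.727, 0], "gripper": -1}, {"xyz": [0.388, -0.722, 0], "turn": [0, 0, 0], "gripper": -1}, {"xyz": [0.388, -0.722, 0], "turn": [0, 0, 0], "gripper": -1}, {"xyz": [0.388, -0.722, 0], "turn": [0, 0, 0], "gripper": -1}, {"xyz": [0.388, -0.722, 0], "turn": [0, 0, 0], "gripper": -1}, {"xyz": [0, 0, 0], "turn": [0, 0, 0], "gripper": -1}, {"xyz": [0, 0, 0], "turn": [0, 0, 0], "gripper": -1}]}}

```text
time_s: 21.12
position: [0.4094, 0.2195, 0.1355]
tool_rot: [[-0.055, 0.998, -0.0], [0.998, 0.055, 0.001], [0.001, 0.0, -1.0]]
ft_force: [0.4, -1.1, 0.4]
grip_width: 0.0
```

```bash
cat > chk.py <<'E'
from h import *
s=env.observe();p,R=s['position'],s['tool_rot'];print(s['time_s'],p.round(4),s['q'].round(1),s['grip_width'],s['ft_force'].round(1));print(R.round(3))
B=np.array([.5369,.2241]);a=np.radians(2.95);Rb=np.array([[np.cos(a),-np.sin(a)],[np.sin(a),np.cos(a)]])
def rep(n,im,P,d):
    h=cv2.cvtColor(im,cv2.COLOR_RGB2HSV);L=(P[...,:2]-B)@Rb*1000;z=P[...,2]
    ok=(d>0)&(abs(L[...,0])<130)&(abs(L[...,1])<65)
    g=ok&(h[...,0]>60)&(h[...,0]<95)&(h[...,1]>80)&(abs(z-.006)<.004)
    if g.sum()>500: print(n,'board rect(board mm)',cv2.minAreaRect(L[g].astype(np.float32)))
    r=ok&((h[...,0]<6)|(h[...,0]>172))&(h[...,1]>150)&(z>.045)&(z<.065)
    if r.sum()>50: print(n,'red',r.sum(),'z',np.median(z[r]).round(4),cv2.minAreaRect(L[r].astype(np.float32)))
    t=ok&(z>.052)&(z<.062)&(L[...,0]<104)&(abs(L[...,1])<34)
    if t.sum()>50:
        k=L[t];print(n,'topflat',cv2.minAreaRect(k.astype(np.float32)))
    w=ok&(h[...,1]<60)&(h[...,2]>140)&(abs(z-.006)<.004)&(abs(L[...,0])<70)
    for sg in (-1,1):
        k=w&(L[...,1]*sg>24)&(L[...,1]*sg<40)
        if k.sum()>10:
            f=np.polyfit(L[k][:,0],L[k][:,1],1);print(n,'line',sg,k.sum(),'y0',f[1].round(2),'deg',np.degrees(f[0]).round(2))
    st=(d>0)&(abs(z-.046)<.003)&(L[...,0]>98)&(L[...,0]<130)&(abs(L[...,1])<60)
    if st.sum()>30: print(n,'stop',cv2.minAreaRect(L[st].astype(np.float32)))
im,d,c=grab('wrist','wk');P=wcloud(d,c);rep('wrist',im,P,d)
Q=(P-p)@R*1000;m=(d>0)&(abs(Q[...,0])<25)&(abs(Q[...,1])<30)&(Q[...,2]<10)&(Q[...,2]>-50);q=Q[m]
if len(q): print('tip z',np.percentile(q[:,2],99.5).round(1),'x',np.percentile(q[:,0],[1,99]).round(1),'y',np.percentile(q[:,1],[1,99]).round(1))
im,d,c=grab('top','tk');rep('top',im,cloud(d,c),d)
E
python3 chk.py
```

```text
21.1167 [0.4094 0.2195 0.1355] [ 13.5  17.7  94.5   0.1  67.8 -79.7] 4.8259348694359424e-05 [ 0.4 -1.1  0.4]
[[-0.055  0.998 -0.   ]
 [ 0.998  0.055  0.001]
 [ 0.001  0.    -1.   ]]
wrist board rect(board mm) ((-68.73440551757812, 0.034088134765625), (111.4809799194336, 118.98900604248047), 0.25106555223464966)
wrist red 192 z 0.0571 ((2.977813720703125, 2.367929220199585), (27.352081298828125, 11.520108222961426), 0.15088297426700592)
wrist topflat ((-33.79764175415039, -1.064870834350586), (33.62251281738281, 100.63297271728516), 88.3740005493164)
wrist line -1 35 y0 -31.84 deg 1.1
wrist line 1 22 y0 36.34 deg 3.43
tip z -24.6 x [-13.3  13.3] y [-10.8  -5.6]
top board rect(board mm) ((-0.5264129638671875, 0.18469619750976562), (246.45541381835938, 118.37586975097656), 0.2952697277069092)
top red 372 z 0.0564 ((-10.72207260131836, -0.3652639389038086), (16.657482147216797, 148.0281982421875), 89.9391860961914)
top topflat ((-10.834693908691406, -0.3046684265136719), (148.5764923095703, 35.60821533203125), 0.39462122321128845)
top line -1 70 y0 -30.94 deg -0.07
top stop ((112.72869110107422, 0.33453369140625), (19.25021743774414, 98.04182434082031), 0.6122069954872131)
```

In the board frame the top camera puts the red flat at x −10.7, y −0.4, yaw about 0°, z 56.4 mm. That is centred in the lane, so I'll descend behind the tower.

Request:
{"method": "step_arm", "body": {"steps": [{"xyz": [-0.058, 0, 0.7], "turn": [0, 0, 0], "gripper": -1}, {"xyz": [0, 0, 0.8], "turn": [0, 0, 0], "gripper": -1}, {"xyz": [0, 0, 0.8], "turn": [0, 0, 0], "gripper": -1}, {"xyz": [0, 0, 0.8], "turn": [0, 0, 0], "gripper": -1}, {"xyz": [0, 0, 0.4], "turn": [0, 0, 0], "gripper": -1}, {"xyz": [0, 0, 0.1], "turn": [0, 0, 0], "gripper": -1}, {"xyz": [0, 0, 0], "turn": [0, 0, 0], "gripper": -1}, {"xyz": [0, 0.25, 0], "turn": [0, 0, 0], "gripper": -1}, {"xyz": [0, 0.25, 0], "turn": [0, 0, 0], "gripper": -1}, {"xyz": [0, 0, 0], "turn": [0, 0, 0], "gripper": -1}]}}

```text
time_s: 22.05
position: [0.4345, 0.2178, -0.0065]
tool_rot: [[-0.051, 0.999, 0.006], [0.999, 0.051, 0.003], [0.003, 0.007, -1.0]]
ft_force: [-0.2, -0.3, 0.5]
grip_width: 0.0003
```

Request:
{"method": "step_arm", "body": {"steps": [{"xyz": [0, 0.08, 0], "turn": [0, 0, 0], "gripper": -1}, {"xyz": [0, 0.08, 0], "turn": [0, 0, 0], "gripper": -1}, {"xyz": [0, 0.08, 0], "turn": [0, 0, 0], "gripper": -1}, {"xyz": [0, 0.08, 0], "turn": [0, 0, 0], "gripper": -1}, {"xyz": [0, 0.08, 0], "turn": [0, 0, 0], "gripper": -1}, {"xyz": [0, 0.08, 0], "turn": [0, 0, 0], "gripper": -1}, {"xyz": [0, 0.08, 0], "turn": [0, 0, 0], "gripper": -1}, {"xyz": [0, 0.08, 0], "turn": [0, 0, 0], "gripper": -1}, {"xyz": [0, 0.08, 0], "turn": [0, 0, 0], "gripper": -1}, {"xyz": [0, 0.08, 0], "turn": [0, 0, 0], "gripper": -1}, {"xyz": [0, 0.08, 0], "turn": [0, 0, 0], "gripper": -1}, {"xyz": [0, 0.08, 0], "turn": [0, 0, 0], "gripper": -1}, {"xyz": [0, 0, 0], "turn": [0, 0, 0], "gripper": -1}]}}

```text
time_s: 23.13
position: [0.4709, 0.2197, -0.0077]
tool_rot: [[-0.052, 0.999, 0.003], [0.999, 0.052, 0.002], [0.002, 0.003, -1.0]]
ft_force: [0.1, -0.3, 0.2]
grip_width: -0.0003
```

```bash
python3 chk.py | grep -v line
```

```text
23.1333 [ 0.4709  0.2197 -0.0077] [ 11.9  34.2  95.7   0.1  50.  -81.2] -0.0003483461848515106 [ 0.1 -0.3  0.2]
[[-0.052  0.999  0.003]
 [ 0.999  0.052  0.002]
 [ 0.002  0.003 -1.   ]]
wrist board rect(board mm) ((-65.28514862060547, 0.31984710693359375), (118.38162994384766, 120.18829345703125), 0.11956214159727097)
wrist red 161 z 0.0551 ((-50.488861083984375, -1.243326187133789), (6.243162155151367, 4.741840839385986), 1.4951831102371216)
wrist topflat ((-77.42683410644531, -1.2366485595703125), (44.96229934692383, 44.29446792602539), 45.51873016357422)
tip z -12.8 x [-24.6  24.5] y [-29.6  17.9]
top board rect(board mm) ((-0.213653564453125, -1.1854209899902344), (242.81460571289062, 117.31200408935547), 1.529050588607788)
top red 192 z 0.0563 ((49.402809143066406, 0.7089452743530273), (15.840457916259766, 90.33610534667969), 89.23724365234375)
top topflat ((40.2742919921875, -0.36696815490722656), (112.70407104492188, 36.425498962402344), 0.7471386790275574)
top stop ((112.99403381347656, 1.6062393188476562), (19.081464767456055, 96.27114868164062), 0.29920169711112976)
```

The front end is at board x of about 95, leaving roughly 10 mm to go.

Request:
{"method": "step_arm", "body": {"steps": [{"xyz": [0, 0.05, 0], "turn": [0, 0, 0], "gripper": -1}, {"xyz": [0, 0.05, 0], "turn": [0, 0, 0], "gripper": -1}, {"xyz": [0, 0.05, 0], "turn": [0, 0, 0], "gripper": -1}, {"xyz": [0, 0.05, 0], "turn": [0, 0, 0], "gripper": -1}, {"xyz": [0, 0, 0], "turn": [0, 0, 0], "gripper": -1}]}}

```text
time_s: 23.65
position: [0.4784, 0.2201, -0.0077]
tool_rot: [[-0.052, 0.999, 0.003], [0.999, 0.052, 0.002], [0.002, 0.003, -1.0]]
ft_force: [1.2, -0.5, 0.2]
grip_width: -0.0
```

Request:
{"method": "step_arm", "body": {"steps": [{"xyz": [0, 0.025, 0], "turn": [0, 0, 0], "gripper": -1}, {"xyz": [0, 0.02, 0], "turn": [0, 0, 0], "gripper": -1}, {"xyz": [0, 0, 0], "turn": [0, 0, 0], "gripper": -1}]}}

```text
time_s: 23.9
position: [0.4787, 0.22, -0.0079]
tool_rot: [[-0.052, 0.999, -0.0], [0.999, 0.052, 0.002], [0.002, -0.0, -1.0]]
ft_force: [-5.1, -0.6, 1.6]
grip_width: -0.0001
```

Request:
{"method": "step_arm", "body": {"steps": [{"xyz": [0, 0.025, 0], "turn": [0, 0, 0], "gripper": -1}, {"xyz": [0, 0.02, 0], "turn": [0, 0, 0], "gripper": -1}, {"xyz": [0, 0, 0], "turn": [0, 0, 0], "gripper": -1}, {"xyz": [0, 0, 0], "turn": [0, 0, 0], "gripper": -1}]}}

```text
time_s: 24.23
position: [0.4788, 0.22, -0.008]
tool_rot: [[-0.052, 0.999, -0.004], [0.999, 0.052, 0.001], [0.001, -0.004, -1.0]]
ft_force: [-11.4, -0.3, 5.8]
grip_width: 0.0002
```

The push stalls at 11 N against the stop. I'll back off, rise and check.

Request:
{"method": "step_arm", "body": {"steps": [{"xyz": [0, -0.1, 0], "turn": [0, 0, 0], "gripper": -1}, {"xyz": [0, -0.4, 0], "turn": [0, 0, 0], "gripper": -1}, {"xyz": [0, -0.8, 0], "turn": [0, 0, 0], "gripper": -1}, {"xyz": [0, -0.5, -0.5], "turn": [0, 0, 0], "gripper": -1}, {"xyz": [0, 0, -0.8], "turn": [0, 0, 0], "gripper": -1}, {"xyz": [0, 0, -0.8], "turn": [0, 0, 0], "gripper": -1}, {"xyz": [0, 0, -0.8], "turn": [0, 0, 0], "gripper": -1}, {"xyz": [-0.6, 0, -0.7], "turn": [0, 0, 0], "gripper": -1}, {"xyz": [-0.9, 0, 0], "turn": [0, 0, 0], "gripper": -1}, {"xyz": [-0.9, 0, 0], "turn": [0, 0, 0], "gripper": -1}, {"xyz": [-0.9, 0, 0], "turn": [0, 0, 0], "gripper": -1}, {"xyz": [-0.9, 0, 0], "turn": [0, 0, 0], "gripper": -1}, {"xyz": [0, 0, 0], "turn": [0, 0, 0], "gripper": -1}]}}

```text
time_s: 25.32
position: [0.4193, 0.0435, 0.1362]
tool_rot: [[-0.047, 0.999, 0.004], [0.999, 0.047, 0.0], [-0.0, 0.004, -1.0]]
ft_force: [0.4, 0.5, 0.3]
grip_width: -0.0004
```

```bash
python3 chk.py | grep -E "top|^2"; python3 - <<'E'
from h import *
im,d,c=grab('top'); P=cloud(d,c); z=np.load('p0.npz')['pa']
for n,r in dict(mass=(160,212,112,162),glue=(236,262,112,150),tree=(230,258,152,184),cup=(278,318,100,156)).items():
    o=[]
    for X in (z,P):
        W=X[r[2]:r[3],r[0]:r[1]];k=W[...,2]>.015;o.append(W[k][:,:2].mean(0)*1000)
    print(n,o[0].round(1),o[1].round(1))
cv2.imwrite('pics/f.png',cv2.resize(im[110:290,90:330],(800,600),interpolation=2)[:,:,::-1])
E
```

```text
25.3167 [0.4193 0.0435 0.1362] [-1.030e+01  1.350e+01  1.006e+02  1.000e-01  6.560e+01 -1.030e+02] -0.00044571798504953287 [0.4 0.5 0.3]
wrist topflat ((-16.24732208251953, -2.0845203399658203), (34.23231887817383, 58.185630798339844), 89.36458587646484)
top board rect(board mm) ((-0.24112701416015625, -0.2974891662597656), (246.62757873535156, 117.51338195800781), 0.10744211077690125)
top red 356 z 0.0564 ((28.503013610839844, -0.6931362152099609), (148.10647583007812, 16.317045211791992), 0.7984820604324341)
top topflat ((28.350139617919922, 0.0976715087890625), (149.1444549560547, 35.75657653808594), 0.4897926449775696)
top line -1 25 y0 -29.98 deg 0.24
top line 1 11 y0 30.77 deg -1.14
top stop ((111.06716918945312, 0.2819175720214844), (21.459264755249023, 98.53355407714844), 0.03258201479911804)
mass [757.5 152.9] [757.2 152.8]
glue [770.   -7.4] [767.4  -7.5]
tree [673.6   2. ] [674.4   2. ]
cup [ 770.2 -132.6] [ 769.8 -132.6]
```

View pics/f.png

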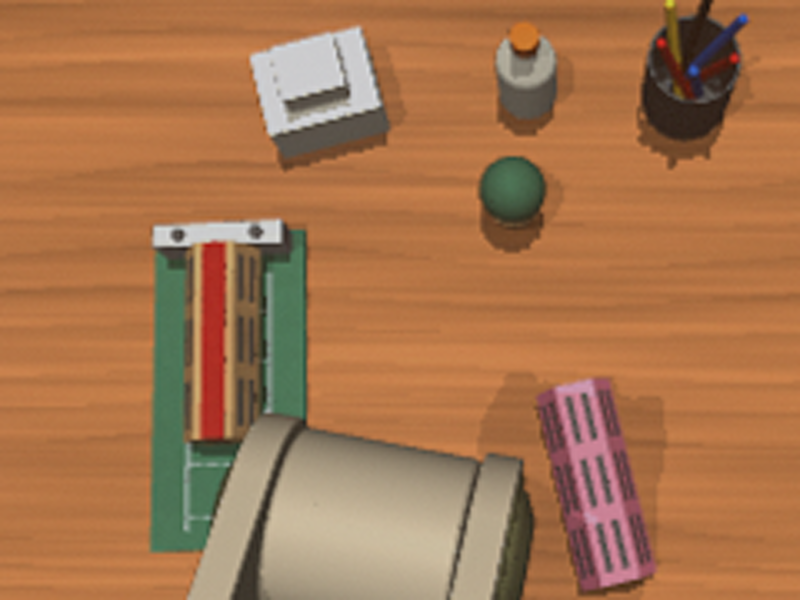

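The tower looks flush with the stop, red up, and the bystanders have not moved. The yaw readings are noisy at 0.0–0.8°, so I'll take a steadier squareness measurement.

```bash
python3 - <<'E'
from h import *
B=np.array([.5369,.2241]);a=np.radians(2.95);Rb=np.array([[np.cos(a),-np.sin(a)],[np.sin(a),np.cos(a)]])
o=[]
for i in range(6):
    im,d,c=grab('top');T=np.array(c['extrinsics']);h=cv2.cvtColor(im,cv2.COLOR_RGB2HSV)
    def plane(u,v,z):   # pixel -> world at height z
        r=np.stack([(u-c['cx'])/c['fx'],(v-c['cy'])/c['fy'],np.ones_like(u)],-1)@T[:3,:3].T; k=(z-T[2,3])/r[...,2]; return ((T[:3,3]+r*k[...,None])[...,:2]-B)@Rb*1000
    v,u=np.mgrid[:384,:512].astype(float)
    L=plane(u,v,.056);box=(abs(L[...,1])<30)&(L[...,0]>-60)&(L[...,0]<110)
    w=np.where(box&((h[...,0]<8)|(h[...,0]>170))&(h[...,1]>150),1.,0)
    xs=[];ys=[]
    for r in np.unique(np.nonzero(w)[0]):
        k=w[r]>0
        if 5<k.sum(): xs.append(L[r,k,0].mean());ys.append(L[r,k,1].mean())
    yaw=np.degrees(np.polyfit(xs,ys,1)[0])
    # stop: bright top, per-column mean x
    S=plane(u,v,.046);k0=(S[...,0]>100)&(S[...,0]<130)&(abs(S[...,1])<55)&(h[...,2]>185)&(h[...,1]<40)
    p=S[k0];sy=np.degrees(np.polyfit(p[:,1],p[:,0],1)[0]) if k0.sum()>20 else None
    # board left edge
    G=plane(u,v,.006);g=(G[...,1]>45)&(G[...,1]<70)&(abs(G[...,0])<110)&(h[...,0]>60)&(h[...,0]<95)&(h[...,1]>80)
    ex=[];ey=[]
    for r in np.unique(np.nonzero(g)[0]): ex.append(G[r,g[r],0].mean());ey.append(G[r,g[r],1].max())
    o.append([yaw,-sy if sy is not None else np.nan,np.degrees(np.polyfit(ex,ey,1)[0]),min(xs),max(xs),np.mean(ys)])
print(np.round(o,2).tolist(),'\nmean',np.round(np.mean(o,0),2))
E
```

```text
[[-0.41, -0.13, -0.1, -45.32, 101.95, 0.02], [-0.41, -0.13, -0.03, -45.32, 101.95, -0.04], [-0.48, -0.1, -0.01, -45.26, 101.95, 0.0], [-0.44, -0.09, 0.12, -45.26, 101.95, 0.05], [-0.44, -0.09, -0.06, -45.26, 101.95, 0.02], [-0.46, -0.13, -0.04, -45.26, 101.95, 0.02]] 
mean [-4.4000e-01 -1.1000e-01 -2.0000e-02 -4.5280e+01  1.0195e+02  1.0000e-02]
```

```bash
python3 -c "
from rig import env,order
s=env.observe();print(s['time_s'],s['ft_force'].round(1));print(order.close_job())"
```

```text
25.7667 [-0.   0.3 -0.3]
the job is handed in; nothing more can be done
None
```

The tower is lying red side up on the board, in the lane and against the end stop. I handed the job in at 25.8 s with the gripper touching nothing. I rolled it in two 60° pinch-and-roll moves, setting it down on the board both times. Then I pushed it about 40 mm with closed fingers until it stalled against the stop at 11 N.

**Last checks**
- **Red flat:** it faces up, at 56.4 mm against the expected 56 mm, and sits within 0.7 mm of the lane centre line.
- **Squareness:** the steadier yaw measurement puts the tower about 0.3° off the stop. Other yaw readings scattered between 0° and 0.8°, which is the resolution of the top camera.
- **Bystanders:** the pen cup, tree and foam model read the same as at the start, within 1 mm. The glue bottle reads 2.6 mm different along x, though nothing came near it and it looks undisturbed in the picture.

**What disagreed**
- **Fingertip position:** the cameras showed the tips about 27 mm behind the reported TCP, where the description says 19 mm ahead. I worked from the camera measurement.
- **End position:** the front end reads 102–103 mm along the board, against the stop's nominal 105 mm. The top camera also reads the stop short, by about 1–3 mm, so I relied on the stalled push as proof of contact.

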